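# Find and hold the heavy side of a slicer's balance wheel

## Task

Clear the steel canister that stands beside the slicing machine's crank: stand it on the low wooden board at the free end of the row, in line with the other three and close beside its neighbour. Then take the crank's black grip, wind the wheel round to feel where the balance weight hidden in it makes it heavy (it pulls harder while that side is going up and lighter while it comes down), bring that heavy side straight down and finish while still holding the grip there, wheel still, so that the locking pin can be fitted. Leave everything else where it stands.

Things in the scene. Friction and masses are not known exactly. Their poses are not given: they have to be found in the camera images.
- machine: Fixed steel slicing machine, box 200 (x) by 140 (y) by 260 mm high, round hopper to 305; plinth 230 by 160. Origin at the centre of its underside on the table, z up. On its -y side is the wheel: a closed aluminium disc 190 across, 36 thick, axle parallel to the machine's y axis, 170 above the table; the disc's outer face lies 122 from the machine's origin along -y.
- hub (a point): Point on the axle at the disc's outer face, 170 mm above the table; does not turn; axes are the machine's. A balance weight (about 0.55 kg, 62 mm from the axle: some 0.33 N m, give or take 15 %) is sealed in the disc, unseen, at an angle that differs each time; it is the wheel's only imbalance. Dry friction of about 0.40 N m leaves the wheel standing wherever it is let go.
- wheel (a joint): Turn of the wheel, rad, no stops. At 0 the grip is straight above the axle; positive moves the wheel's top to machine +x: grip axis at machine x = 65 sin q, z = 170 + 65 cos q mm. The value does not tell where the weight is. Pull at the grip: about 6 N friction, plus or minus 5 N over a turn; turned positive, greatest with the weight level on the -x side (rising), least level on +x.
- grip: Black cylindrical crank grip, 25 mm in diameter and 90 long, its axis parallel to the machine's y axis, spinning freely on its pin so that it can be held while it goes round. Origin at its middle, 58 mm out from the disc's outer face (13 mm of free space lies between disc and grip's inner end). Its own x and z axes may be turned anyhow.
- board: Fixed low wooden shelf board, 120 (x) by 310 (y), top 20 mm above the table. Origin at the centre of its underside on the table. The row runs along its y axis, over its middle (x = 0); three canisters stand at about y = -105, -35 and +35 mm, the free end is y = +105 mm (70 mm spacing).
- canister: The canister to clear: upright steel cylinder with lid, 60 mm in diameter, 95 tall (plus a 5 mm knob that does not obstruct), 0.22 kg, standing on the table on the -y side of the crank. Origin at the centre of its underside.
- row2: Canister of the same kind on the board, the last of the row, next to the free end. Origin at the centre of its underside.
- row1: Same kind of canister, middle of the three on the board.
- row0: Same kind of canister, at the far end of the row.
- lid0: Pail lid lying on the table, 116 mm across, 32 tall: leave alone.
- lid1: Another such lid: leave alone.
- lid2: Another such lid: leave alone.
- pail0: Open steel food pail, 120 mm across, 140 tall: leave alone.
- pail1: Lidded steel food pail, 120 mm across, 162 tall: leave alone.
- ladle: Long serving spoon lying on the table, 240 mm: leave alone.

How it is judged:
By the outcome, as a careful person would: the job done as asked, in the order asked, and still so for the second after the job is handed in, while the arm keeps its last pose, push and grip.
It also fails if it takes over 72 s, if anything falls off the work surface, if the arm or the gripper's body presses on something with over 40 N, if the wrist force passes 120 N, or if a joint passes its speed limit or range.

## Robot

A 6-joint arm with a two-finger parallel gripper is mounted at the origin on the work surface. World frame = base frame: x ahead of the robot, y to its left, z up, the work surface at z = 0. Lengths are in mm, angles in rad, forces in N, time in s.
With the tool pointing down it reaches from about 300 to 775 mm from the base axis. Payload 14.6 kg.
Tool frame: the origin (TCP) lies on the centre line of the jaws, within the pads' length; the fingertips stand 19 mm ahead of it and the grasp point (between the pads) is the TCP (bot.tip_reach is the distance from the TCP to the fingertips, in mm); y points along the fingers, x is the direction in which the jaws open and shut, and the axes are right-handed (so a half turn about y gives the same grasp; the last joint's range is limited). The gripper opens to 85 mm and grips with 20 to 120 N. Pads are 22 mm wide; open, the fingers measure 114 mm over their backs; the gripper's body (76 mm by 85 mm) begins 54 mm behind the grasp point. The pads swing forward as they close: fully open they stand 13 mm farther back than shut.
Start: joints at [-1.248, 0.3, 1.521, -0, 1.321, -0.067], TCP at [208.994, -508.735, 250.281] pointing down, gripper open.
Joint ranges: [-3.03, 3.03], [-0.79, 2.21], [0.23, 2.52], [-1.04, 4.18], [0, 3.07], [-2.55, 2.55]. Speed limits (rad/s): [2.22, 2.22, 2.57, 3.14, 3.14, 3.14].

## Interface

Orientations are given as a unit quaternion [w, x, y, z].
In Python, from rig import bot gives the robot as it stands. Calls block until the motion is done:
- bot.move_to(position, orientation): joint-space move of the TCP to a pose.
- bot.servo_line(position, attitude=None, speed=150, until_force=None): straight line of the TCP; attitude=None keeps the orientation; speed is the mean speed in mm/s. With until_force (N) it stops when the force on the tool has changed by that much, and returns True; else False.
- bot.move_joints(angles): joint-space move.
- bot.move_gripper(opening, grip_force=None): finger opening in mm; grip_force is the grip in N (None keeps the last); returns when the fingers have stopped.
- bot.dwell(seconds).
- bot.ik(position, orientation): joint angles nearest the present ones, or None.
- bot.read_state(): the state.
- bot.read_camera(name): name is "side" or "top"; returns a dict with "image" (480x640x3 uint8, blue, green, red), "depth" (480x640 float32, mm along the optical axis (not along the pixel's ray), 0 where there is no reading), "fovy" (degrees; the focal length in pixels is half the picture's height over the tangent of half this angle, whatever the lens; pixels are square), "cx", "cy" (the principal point, pixels), "eye" and "attitude" of the camera in the world. Camera axes: x right, y down, z forward; pixel columns grow to the right and rows downward; lengths in mm; the calibration is good to about 2 mm. A picture is of the moment at which its call begins.
A pose or a line that the arm cannot do raises bot.MotionError and nothing moves.
- bot.finish_job(): hands the job in, once; it reports no verdict.
The state is a dict: "clock": time; "joint_positions": joint angles; "qvel": joint speeds; "effort": joint torques, N m; "ee_pos": TCP position; "tool_rot": TCP orientation; "ft_force": force on the tool from outside, world axes, zero at the start; "moment": the same for the moment, N m; "grip_width": finger opening in mm.
Only numpy, scipy, OpenCV 4.12 (cv2) and the standard library are available. Lean on these libraries where they do the work, as an engineer would, in place of code of your own. Each camera call takes 0.05 s, during which the arm holds its last target.

## Working session

There is one attempt and no reset: what is moved stays moved. The work goes in short steps, each a Python script; the robot and the scene stay as the last script left them, time stands still between calls to the robot, and variables do not carry over. Pictures are saved under pics/ and viewed, and the job is handed in when it is done.

```bash
mkdir -p pics; ls
python3 - <<'E'
from rig import bot
import cv2,pickle
for n in("side","top"):
    c=bot.read_camera(n); cv2.imwrite(f"pics/{n}0.png",c["image"]); pickle.dump(c,open(f"{n}0.pkl","wb"))
    print(n,c["fovy"],c["cx"],c["cy"],c["eye"],c["attitude"])
s=bot.read_state();print(s)
E
```

```text
pics
side 42.499729772310005 321.88892937983786 246.63286681853555 [1296.01680189  692.15656964 1471.61229457] [-0.1329747   0.38855484  0.86170573 -0.29800352]
top 53.004261252954166 322.1120738621994 240.1403054597789 [ 439.53660073  -13.21348601 1541.48854117] [-0.02092334  0.70733873 -0.70610613  0.02546109]
{'clock': 0.1, 'joint_positions': array([-1.24760272e+00,  3.00397142e-01,  1.52152005e+00,  9.31309045e-06,
        1.32068483e+00, -6.66321909e-02]), 'qvel': array([ 0.00075527, -0.00140599, -0.00165459,  0.00023681, -0.00088438,
        0.00041502]), 'effort': array([ 3.52214513e-03, -5.44376493e+01, -3.62367404e+01,  5.55703502e-05,
        3.02817883e-03,  2.77989813e-05]), 'ee_pos': array([ 208.93831215, -508.56583151,  249.78768745]), 'tool_rot': array([ 0.5875928 , -0.58715177,  0.39397296, -0.39341175]), 'ft_force': array([-0.71671505,  1.12695937,  0.02453729]), 'moment': array([ 0.01591364, -0.02746416,  0.04674805]), 'grip_width': 85.2147140988561}
```

View pics/side0.png

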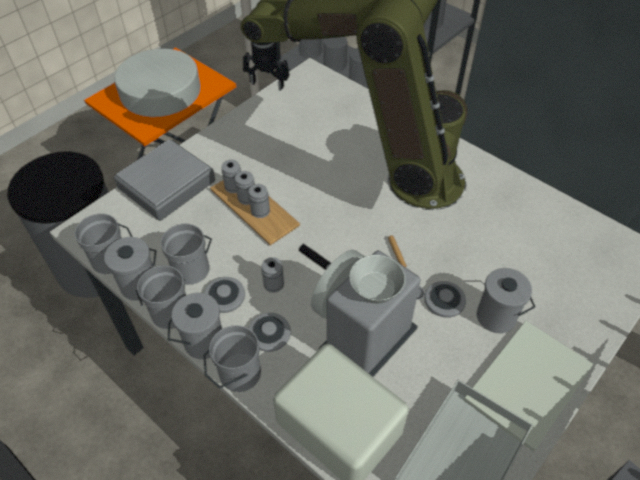

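View pics/top0.png

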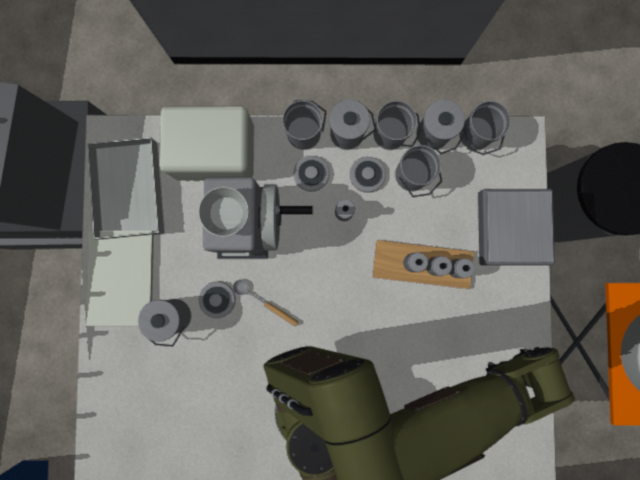

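The top view shows the machine at (230,215), the grip at (295,210) and the loose canister at (345,210). The board runs from (375,260) to (475,270), its free end is at the left (390,260), and the row canisters are at (418,262), (441,266) and (464,268). Next I'll measure these from depth.

```bash
cat > h.py <<'E'
import numpy as np,cv2,pickle
from scipy.spatial.transform import Rotation as R
def cloud(c):
    h,w=c["depth"].shape; f=h/2/np.tan(np.radians(c["fovy"])/2)
    v,u=np.mgrid[:h,:w]; d=c["depth"]
    P=np.stack([(u-c["cx"])/f*d,(v-c["cy"])/f*d,d],-1)
    q=c["attitude"]; return P@R.from_quat([q[1],q[2],q[3],q[0]]).as_matrix().T+c["eye"]
def circ(p):
    A=np.c_[2*p,np.ones(len(p))]; s=np.linalg.lstsq(A,(p**2).sum(1),rcond=None)[0]
    return s[:2],np.sqrt(s[2]+s[0]**2+s[1]**2)
def hull_circ(p): return cv2.minEnclosingCircle(p.astype(np.float32))
E
python3 - <<'E'
from h import *
np.set_printoptions(precision=1,suppress=True)
for n in("top","side"):
    c=pickle.load(open(n+"0.pkl","rb"));P=cloud(c)
    print(n,"table z",np.median(P[300:330,350:380,2]) if n=="top" else np.median(P[120:140,300:320,2]))
    if n=="top":
        T=P
        for u,v in [(345,210),(418,262),(441,266),(464,268)]:
            w=P[v-14:v+15,u-14:v and u+15].reshape(-1,3)
            zt=np.median(P[v-2:v+3,u-2:u+3,2]); m=abs(w[:,2]-(zt-3))<14
            print((u,v),zt,hull_circ(w[m][:,:2]),w[m][:,:2].mean(0))
        print("grip row",[P[210,u].round(0) for u in range(270,325,4)])
        m=(T[150:270,190:270,2]>240)&(T[150:270,190:270,2]<275)
        w=T[150:270,190:270][m]; print("mach",cv2.minAreaRect(w[:,:2].astype(np.float32)),len(w),np.median(w[:,2]))
        b=T[235:295,365:485].reshape(-1,3);im=c["image"][235:295,365:485].reshape(-1,3).astype(int)
        m=(b[:,2]>12)&(b[:,2]<28)&(im[:,2]-im[:,0]>30)
        print("board",cv2.minAreaRect(b[m][:,:2].astype(np.float32)),cv2.boxPoints(cv2.minAreaRect(b[m][:,:2].astype(np.float32))),m.sum(),np.median(b[m][:,2]))
im=pickle.load(open("top0.pkl","rb"))["image"]
cv2.imwrite("pics/crop.png",cv2.resize(im[150:310,190:490],(800,427),interpolation=cv2.INTER_CUBIC))
im=pickle.load(open("side0.pkl","rb"))["image"]
cv2.imwrite("pics/crops.png",cv2.resize(im[150:380,200:480],(730,600),interpolation=cv2.INTER_CUBIC))
E
```

```text
top table z -0.7620645281872385
(345, 210) 97.97132353497273 ((630.4375, -93.09446716308594), 29.581939697265625) [629.7 -92.2]
(418, 262) 120.97506192191167 ((468.6219177246094, -307.1605529785156), 28.45576286315918) [ 468.6 -306.4]
(441, 266) 120.29756251342633 ((463.03741455078125, -375.81951904296875), 45.6614990234375) [ 457.7 -377.1]
(464, 268) 119.24790235802084 ((456.9719543457031, -436.57049560546875), 39.035194396972656) [ 451.5 -442.6]
grip row [array([603., 117., 268.]), array([604., 108., 261.]), array([606.,  98., 246.]), array([606.,  87., 246.]), array([606.,  76., 246.]), array([607.,  66., 241.]), array([607.,  55., 243.]), array([606.,  44., 245.]), array([606.,  33., 248.]), array([607.,  22., 242.]), array([606.,  11., 246.]), array([639.,   3.,  -3.]), array([639., -10.,  -6.]), array([638., -23.,   3.])]
mach ((593.9662475585938, 209.92669677734375), (198.6125030517578, 179.6374969482422), 0.14212898910045624) 3437 259.8566455306668
board ((463.8600158691406, -342.95733642578125), (310.2706604003906, 119.45159149169922), 83.19075775146484) [[ 386.2 -489.9]
 [ 504.8 -504.1]
 [ 541.6 -196. ]
 [ 422.9 -181.8]] 2397 19.861277835904275
side table z 0.9812837471361036
```

View pics/crop.png

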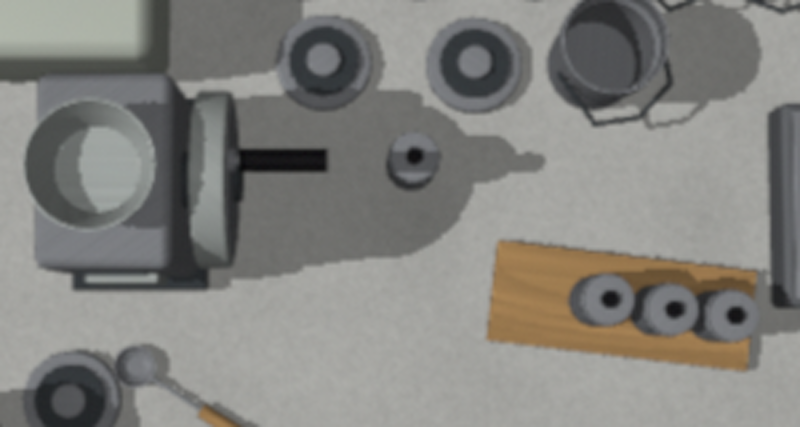

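View pics/crops.png

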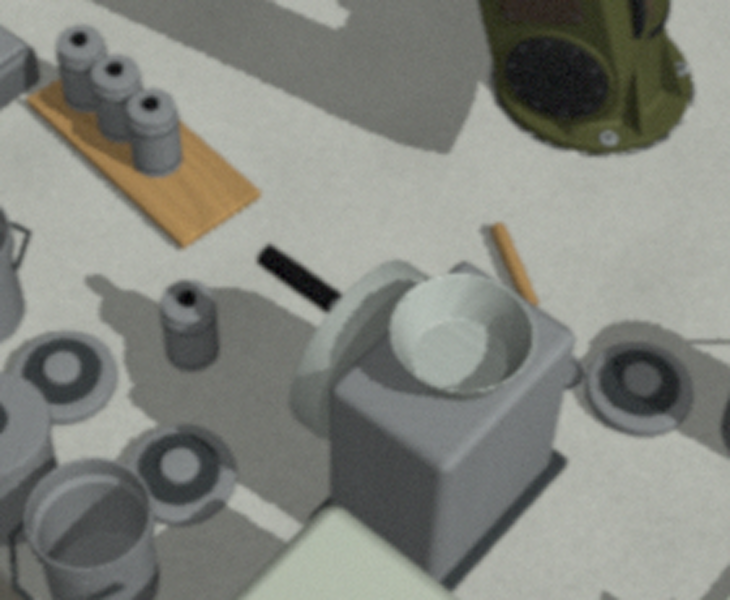

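Run:
```python
from h import *
np.set_printoptions(precision=1,suppress=True)
tz={}
for n in("top","side"):
    c=pickle.load(open(n+"0.pkl","rb"));P=cloud(c).reshape(-1,3);im=c["image"].reshape(-1,3).astype(int)
    print("==",n)
    for nm,x,y,zb in [("can",630,-92,0),("row2",468.5,-307,20),("row1",460.5,-376,20),("row0",452,-446,20)]:
        m=(np.hypot(P[:,0]-x,P[:,1]-y)<36)&(P[:,2]>zb+(80 if n=="top" else 30))&(P[:,2]<zb+110)
        w=P[m][:,:2].astype(np.float32)
        if len(w)>5:
            from scipy.optimize import least_squares
            print(nm,m.sum(),"mean",w.mean(0),"rect",np.array(cv2.minAreaRect(w)[0]), cv2.minEnclosingCircle(w))
            # knob
            k=(np.hypot(P[:,0]-x,P[:,1]-y)<25)&(P[:,2]>zb+70)&(im.sum(1)<120)
            print("   knob",k.sum(),P[k].mean(0))
    m=(im.max(1)<50)&(P[:,0]>500)&(P[:,0]<720)&(P[:,1]>-10)&(P[:,1]<125)&(P[:,2]>80)&(P[:,2]<275)
    g=P[m]; 
    l=cv2.fitLine(g.astype(np.float32),cv2.DIST_HUBER,0,.01,.01).ravel(); t=(g-l[3:])@l[:3]
    print("grip",m.sum(),l,np.percentile(t,[1,50,99]), l[3:]+l[:3]*np.percentile(t,1),l[3:]+l[:3]*np.percentile(t,99))
    m=(abs(P[:,2]-260)<8)&(P[:,1]>100)&(P[:,1]<330)&(P[:,0]>450)&(P[:,0]<750)
    w=P[m]
    print("mach ys hist",np.histogram(w[:,1],bins=np.arange(100,330,10)))
    w=w[w[:,1]>150]; r=cv2.minAreaRect(w[:,:2].astype(np.float32)); print(r)
    # wheel: points between z 100..270, near y ~110-ish
    m=(P[:,2]>200)&(P[:,2]<272)&(P[:,1]>97)&(P[:,1]<145)&(P[:,0]>480)&(P[:,0]<720)&(im.max(1)>60)
    w=P[m];print("wheel",m.sum(),w.min(0),w.max(0),"top",w[w[:,2]>255].mean(0),circ(w[:,[0,2]]))
    for x,y in [(700,-30),(700,-140)]:
        m=(np.hypot(P[:,0]-x,P[:,1]-y)<75)&(P[:,2]>15)&(P[:,2]<45);print("lid",cv2.minEnclosingCircle(P[m][:,:2].astype(np.float32)),P[m].mean(0))
```

```text
== top
can 286 mean [629.6 -92. ] rect [630.3 -92. ] ((630.4375, -93.09446716308594), 29.581939697265625)
   knob 21 [631.6 -91.3  99.2]
row2 306 mean [ 468.2 -305.6] rect [ 468.9 -306.3] ((468.2054748535156, -306.79266357421875), 29.004302978515625)
   knob 19 [ 470.2 -306.8  120.1]
row1 302 mean [ 457.4 -377.1] rect [ 457.4 -377.1] ((457.5804138183594, -377.8597106933594), 29.565126419067383)
   knob 20 [ 458.6 -378.1  119.7]
row0 318 mean [ 451.1 -444.3] rect [ 450.6 -445.8] ((450.8105163574219, -445.4350280761719), 29.412940979003906)
   knob 22 [ 452.1 -445.9  120.5]
grip 363 [ -0.2   0.9  -0.4 604.9  53.4 238.1] [-42.1  11.3  90.8] [614.   16.6 256.4] [585.3 132.8 198.7]
mach ys hist (array([ 43, 127, 135, 130,  32,   6, 253, 255, 185, 186, 215, 222, 219,
       197, 208, 205, 196, 157, 129,  73,   0,   0]), array([100, 110, 120, 130, 140, 150, 160, 170, 180, 190, 200, 210, 220,
       230, 240, 250, 260, 270, 280, 290, 300, 310, 320]))
((593.5326538085938, 228.05670166015625), (197.58523559570312, 138.00111389160156), 0.5210219621658325)
wheel 902 [505.1  98.  201.1] [682.3 14
[... 931 characters left out ...]
.3] [613.5  97.5 243.5]
mach ys hist (array([  0,  99, 132, 122, 125,   0,  48, 130, 125, 150, 192, 206, 219,
       218, 217, 227, 213, 218, 258, 346,  65,   0]), array([100, 110, 120, 130, 140, 150, 160, 170, 180, 190, 200, 210, 220,
       230, 240, 250, 260, 270, 280, 290, 300, 310, 320]))
((596.8966064453125, 233.97181701660156), (202.33319091796875, 139.67710876464844), 0.3030475378036499)
wheel 861 [515.7  97.7 200. ] [689.4 145.  270.8] top [599.6 128.4 262.1] (array([599.6, 186.3]), np.float64(79.57256010622751))
lid ((699.9852294921875, -29.938961029052734), 74.90703582763672) [720.5 -12.4  25.5]
lid ((700.7435302734375, -139.9159393310547), 74.2758560180664) [ 734.3 -149.6   25. ]
```

```bash
cat >> h.py <<'E'
def down(th,flip=False):
    th=th+(np.pi if flip else 0)
    x=np.array([np.cos(th),np.sin(th),0]);y=np.array([0,0,-1.]);M=np.c_[x,y,np.cross(x,y)]
    q=R.from_matrix(M).as_quat();return np.array([q[3],*q[:3]])
def grip_pt(q,cx=0,cz=0): pass
E
python3 - <<'E'
from h import *
from rig import bot
np.set_printoptions(precision=2,suppress=True)
for fl in(0,1):
    for p,th in [((630.5,-90.7,160),0),((630.5,-90.7,68),0),((476.8,-235.7,160),-.12),((476.8,-235.7,89),-.12)]+[((598+65*np.sin(q),40,170+65*np.cos(q)),0) for q in (0,1.57,3.14,4.71)]:
        print(fl,p,bot.ik(np.array(p,float),down(th,fl)))
E
```

```text
0 (630.5, -90.7, 160) [-0.2   0.57  1.35 -0.    1.22 -0.2 ]
0 (630.5, -90.7, 68) [-0.2   0.68  1.41 -0.    1.05 -0.2 ]
0 (476.8, -235.7, 160) [-0.53  0.35  1.67 -0.    1.12 -0.41]
0 (476.8, -235.7, 89) [-0.53  0.45  1.72 -0.    0.97 -0.41]
0 (np.float64(598.0), 40, np.float64(235.0)) [ 0.01  0.42  1.39 -0.    1.33  0.01]
0 (np.float64(662.9999793905693), 40, np.float64(170.05176123619765)) [ 0.01  0.62  1.25 -0.    1.27  0.01]
0 (np.float64(598.1035224395716), 40, np.float64(105.00008243770993)) [ 0.01  0.56  1.51 -0.    1.07  0.01]
0 (np.float64(533.0001854847983), 40, np.float64(169.8447164227017)) [ 0.01  0.35  1.66 -0.    1.14  0.01]
1 (630.5, -90.7, 160) None
1 (630.5, -90.7, 68) None
1 (476.8, -235.7, 160) None
1 (476.8, -235.7, 89) None
1 (np.float64(598.0), 40, np.float64(235.0)) None
1 (np.float64(662.9999793905693), 40, np.float64(170.05176123619765)) None
1 (np.float64(598.1035224395716), 40, np.float64(105.00008243770993)) None
1 (np.float64(533.0001854847983), 40, np.float64(169.8447164227017)) None
```

Run:
```python
from h import *
from rig import bot
np.set_printoptions(precision=2,suppress=True)
bot.move_to(np.array([630.5,-90.7,160.]),down(0))
f0=bot.read_state(); print(f0["clock"],f0["ft_force"],f0["ee_pos"])
print(bot.servo_line(np.array([630.5,-90.7,68.]),speed=120,until_force=15))
bot.move_gripper(50,40)
s=bot.read_state();print(s["clock"],s["ft_force"],s["ee_pos"],s["grip_width"])
bot.servo_line(np.array([630.5,-90.7,135.]),speed=120)
s=bot.read_state();print(s["clock"],s["ft_force"],s["ee_pos"],s["grip_width"])
bot.move_to(np.array([476.8,-235.7,135.]),down(-.119))
s=bot.read_state();print(s["clock"],s["ft_force"],s["ee_pos"],s["grip_width"])
for n in("side","top"):
    c=bot.read_camera(n); cv2.imwrite(f"pics/{n}1.png",c["image"]); pickle.dump(c,open(f"{n}1.pkl","wb"))
im=c["image"];cv2.imwrite("pics/crop1.png",cv2.resize(im[190:310,340:490],(750,600),interpolation=cv2.INTER_CUBIC))
im=pickle.load(open("side1.pkl","rb"))["image"];cv2.imwrite("pics/crops1.png",cv2.resize(im[100:280,180:360],(600,600),interpolation=cv2.INTER_CUBIC))
```

```text
2.25 [ 0.24 -0.26 -0.47] [630.36 -91.7  160.24]
False
3.525 [-1.31  0.62  6.62] [630.92 -90.8   68.97] 59.03096519053662
4.2333 [-0.07 -0.15 -1.88] [630.09 -90.66 134.16] 58.964423420653375
5.0917 [ 0.26  0.39 -1.19] [ 477.62 -235.25  134.97] 58.838411825762726
```

View pics/crops1.png

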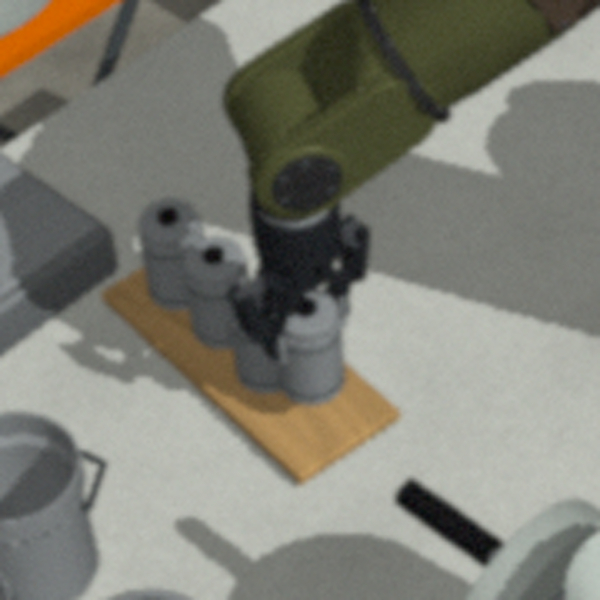

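View pics/top1.png

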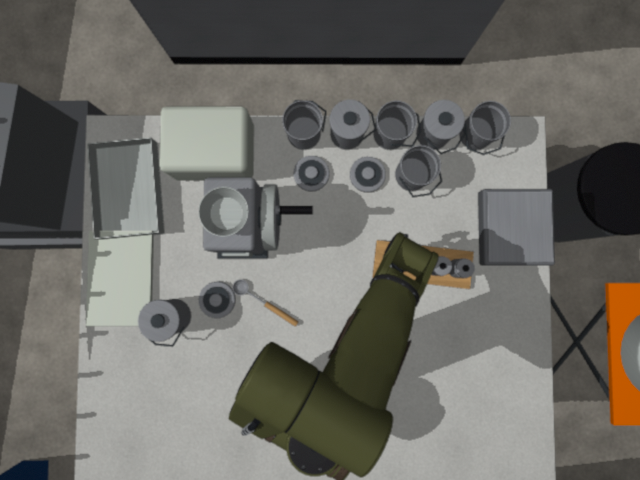

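The side crop shows the canister upright in the jaws above the free end, knob at about (271,191), clear of row2. Before lowering, I'll measure its offset from the row in the same picture.

Run:
```python
from h import *
from rig import bot
np.set_printoptions(precision=1,suppress=True)
c=pickle.load(open("side1.pkl","rb"));P=cloud(c).reshape(-1,3);im=c["image"].reshape(-1,3).astype(int)
k=(np.hypot(P[:,0]-476,P[:,1]+234)<20)&(P[:,2]>140)&(P[:,2]<180)&(im.sum(1)<120);print("knob",k.sum(),P[k].mean(0),np.median(P[k],0))
m=(np.hypot(P[:,0]-476,P[:,1]+234)<36)&(P[:,2]>85)&(P[:,2]<160)&(im.sum(1)>200)
w=P[m][:,:2];s,r=circ(w);print(m.sum(),s,r)
c0=pickle.load(open("side0.pkl","rb"));P=cloud(c0).reshape(-1,3)
m=(np.hypot(P[:,0]-469,P[:,1]+304)<36)&(P[:,2]>45)&(P[:,2]<110);s,r=circ(P[m][:,:2]);print("row2",s,r)
bot.servo_line(np.array([476.8,-235.7,96.]),speed=100)
s=bot.read_state();print(s["clock"],s["ft_force"],s["ee_pos"])
print(bot.servo_line(np.array([476.8,-235.7,86.]),speed=25,until_force=6))
s=bot.read_state();print(s["clock"],s["ft_force"],s["ee_pos"])
```

```text
knob 18 [ 477.5 -233.4  166.8] [ 477.3 -234.2  166.8]
349 [ 478.1 -232.1] 27.49967596266081
row2 [ 470.6 -302.3] 26.920295987408505
5.7333 [ 1.1 -0.6 -2.3] [ 477.1 -235.6   96.2]
True
6.0917 [ 2.6 -1.4  1.9] [ 477.4 -235.9   88.7]
```

Run:
```python
from h import *
from rig import bot
np.set_printoptions(precision=2,suppress=True)
bot.move_gripper(85)
bot.servo_line(np.array([476.8,-235.7,180.]),speed=150)
bot.move_to(np.array([476.8,-235.7,320.]),down(0))
bot.move_to(np.array([607.,36,320.]),down(0))
s=bot.read_state();print(s["clock"],s["ft_force"],s["ee_pos"],s["joint_positions"])
for n in("side","top"):
    c=bot.read_camera(n); cv2.imwrite(f"pics/{n}2.png",c["image"]); pickle.dump(c,open(f"{n}2.pkl","wb"))
    P=cloud(c).reshape(-1,3);im=c["image"].reshape(-1,3).astype(int)
    for nm,x,y,zb in [("can",477.5,-235,20),("row2",469,-305,20),("row1",459,-376,20),("row0",452,-444,20)]:
        k=(np.hypot(P[:,0]-x,P[:,1]-y)<25)&(P[:,2]>zb+70)&(im.sum(1)<120)
        print("   knob",nm,k.sum(),P[k].mean(0))
```

```text
9.0083 [-1.05 -0.44  0.3 ] [606.89  34.87 319.75] [-0.    0.39  1.24 -0.    1.51 -0.  ]
   knob can 14 [ 478.07 -232.36  120.82]
   knob row2 10 [ 469.04 -301.97  120.91]
   knob row1 18 [ 458.24 -373.45  120.84]
   knob row0 17 [ 451.65 -440.98  120.75]
   knob can 18 [ 477.85 -236.96  119.77]
   knob row2 19 [ 470.17 -306.77  120.16]
   knob row1 26 [ 458.56 -377.64  119.39]
   knob row0 29 [ 452.11 -445.92  119.48]
```

View pics/side2.png

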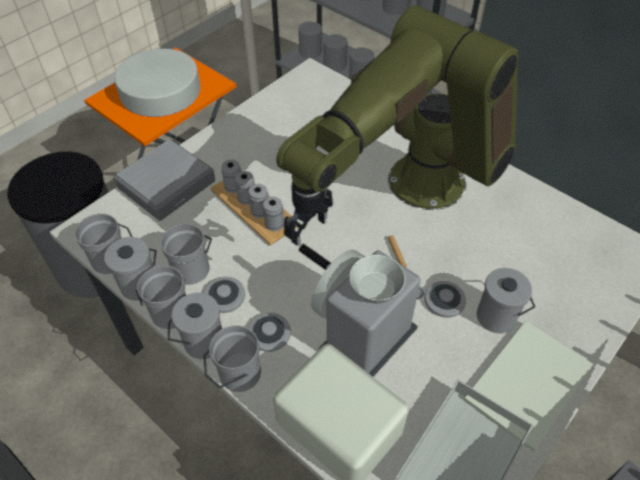

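View pics/top2.png

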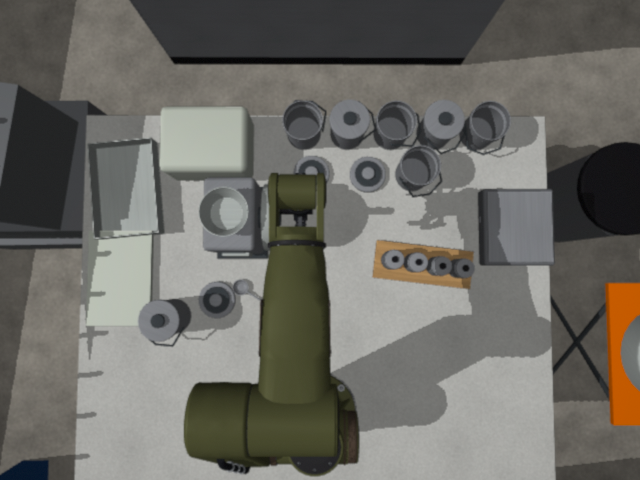

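The canister is upright in the row at side (273,213) and top (393,258), knob 70 mm from row2 and in line. Next I'll take the grip.

```bash
cat >> h.py <<'E'
def avg(bot,n=5,dt=0.02):
    F=[];X=[]
    for _ in range(n):
        s=bot.read_state();F.append(s["ft_force"]);X.append(s["ee_pos"]);bot.dwell(dt)
    return np.mean(F,0),np.mean(X,0),np.std(F,0)
E
python3 - <<'E'
from h import *
from rig import bot
np.set_printoptions(precision=2,suppress=True)
print(bot.servo_line(np.array([607.,33,237.]),speed=100,until_force=15))
print("tare",*avg(bot,8))
bot.move_gripper(10,60)
s=bot.read_state();print(s["clock"],s["grip_width"],s["joint_positions"])
print("held",*avg(bot,8))
c=bot.read_camera("side");im=c["image"];cv2.imwrite("pics/g.png",cv2.resize(im[150:350,220:440],(660,600),interpolation=cv2.INTER_CUBIC))
print(bot.read_state()["clock"])
E
```

```text
False
tare [-0.23 -0.2   0.25] [607.24  33.01 237.79] [0.76 0.5  0.52]
10.8167 23.736768529376235 [-0.01  0.44  1.36 -0.    1.34 -0.01]
held [ 5.66 -0.3   1.13] [607.52  32.93 237.4 ] [0.44 0.77 0.51]
11.0
```

View pics/g.png

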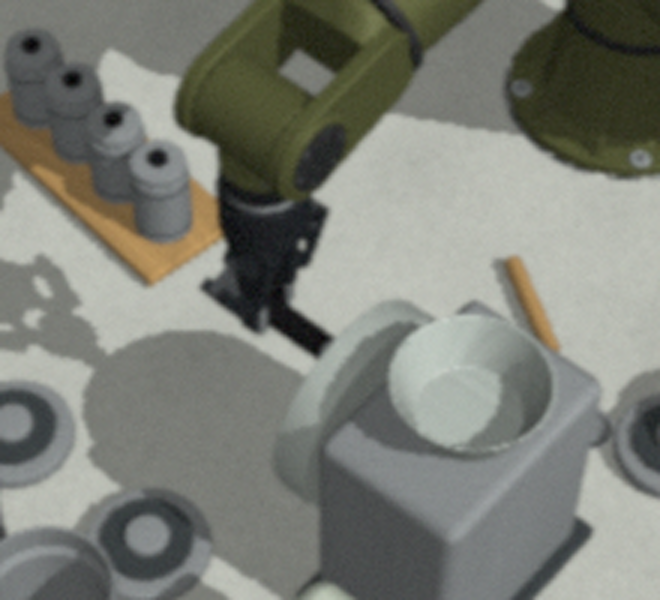

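The side view shows the jaws closed round the outer half of the grip at (265,310) in the crop. Now a few small trial steps to get the circle and the stiffness.

```bash
cat > wind.py <<'E'
from h import *
from rig import bot
import json,os
np.set_printoptions(precision=2,suppress=True)
TARE=np.array([-.23,-.2,.25])
def wind(n,step,C,q,speed=50,gain=0.1,corr=np.zeros(2)):
    """C: TCP circle centre (x,z); q command angle; radial correction from force"""
    L=json.load(open("log.json")) if os.path.exists("log.json") else []
    dr=float(corr[0])
    for i in range(n):
        q+=step
        u=np.array([np.sin(q),np.cos(q)]);t=np.array([np.cos(q),-np.sin(q)])
        p=np.array(C)+(65+dr)*u
        bot.servo_line(np.array([p[0],33.,p[1]]),speed=speed)
        s=bot.read_state();f0=s["ft_force"]-TARE
        f,x,_=avg(bot,3,0.02);f=f-TARE
        F=f[[0,2]];fr=F@u;ft=F@t
        dr+=np.clip(gain*fr,-1,1)
        a=np.arctan2(x[0]-C[0],x[2]-C[1])
        L.append(dict(q=q,step=step,f0=list(f0),f=list(f),x=list(x),dr=dr,clock=s["clock"]))
        print("q%.2f qm%.2f ft0 %.1f ft %.1f fr %.1f fy %.1f dr %.2f rm %.1f w %.1f"%(q,a,f0[[0,2]]@t,ft,fr,f[1],dr,np.hypot(x[0]-C[0],x[2]-C[1]),s["grip_width"]))
        if np.linalg.norm(f)>45: print("ABORT");break
    json.dump(L,open("log.json","w"));print("clock",bot.read_state()["clock"]);return q,dr
E
python3 - <<'E'
from wind import *
print(wind(4,0.12,(595.2,173.6),0.19,speed=50,gain=0.0))
E
```

```text
q0.31 qm0.32 ft0 9.0 ft 9.1 fr 0.7 fy -0.4 dr 0.00 rm 65.1 w 23.3
q0.43 qm0.44 ft0 10.2 ft 10.5 fr 2.0 fy -0.4 dr 0.00 rm 65.1 w 22.9
q0.55 qm0.57 ft0 8.1 ft 8.9 fr 2.8 fy -0.9 dr 0.00 rm 65.1 w 23.4
q0.67 qm0.69 ft0 10.0 ft 9.5 fr 3.6 fy -1.5 dr 0.00 rm 65.2 w 23.4
clock 12.4417
(0.67, np.float64(0.0))
```

Run:
```python
from wind import *
q,_=wind(2,0.12,(595.2,173.6),0.67,speed=15,gain=0.0)
q,_=wind(1,0.12,(595.2,173.6),q,speed=100,gain=0.0)
q,_=wind(4,0.02,(595.2,173.6),q,speed=10,gain=0.0)
q,_=wind(6,-0.03,(595.2,173.6),q,speed=20,gain=0.0)
```

```text
q0.79 qm0.80 ft0 5.1 ft 5.4 fr 5.6 fy -1.4 dr 0.00 rm 65.2 w 23.5
q0.91 qm0.92 ft0 2.4 ft 2.8 fr 7.0 fy -1.8 dr 0.00 rm 65.2 w 23.5
clock 13.875
q1.03 qm1.05 ft0 11.6 ft 11.1 fr 9.7 fy -1.5 dr 0.00 rm 65.2 w 22.9
clock 14.175
q1.05 qm1.06 ft0 5.4 ft 4.6 fr 7.8 fy -1.7 dr 0.00 rm 65.2 w 23.2
q1.07 qm1.08 ft0 2.3 ft 2.6 fr 7.9 fy -1.4 dr 0.00 rm 65.2 w 23.7
q1.09 qm1.10 ft0 1.3 ft 1.8 fr 7.9 fy -1.8 dr 0.00 rm 65.2 w 23.1
q1.11 qm1.12 ft0 1.6 ft 1.1 fr 7.5 fy -1.4 dr 0.00 rm 65.2 w 23.1
clock 15.5083
q1.08 qm1.09 ft0 8.0 ft 6.9 fr 8.9 fy -1.7 dr 0.00 rm 65.2 w 23.4
q1.05 qm1.07 ft0 8.5 ft 8.1 fr 9.4 fy -1.7 dr 0.00 rm 65.2 w 22.9
q1.02 qm1.04 ft0 8.8 ft 8.6 fr 8.5 fy -1.3 dr 0.00 rm 65.2 w 22.6
q0.99 qm1.01 ft0 8.9 ft 9.1 fr 9.5 fy -1.5 dr 0.00 rm 65.2 w 23.4
q0.96 qm0.97 ft0 8.4 ft 8.5 fr 9.0 fy -0.9 dr 0.00 rm 65.2 w 23.4
q0.93 qm0.94 ft0 9.4 ft 9.4 fr 8.9 fy -1.1 dr 0.00 rm 65.2 w 23.2
clock 17.3083
```

```bash
cat > turn.py <<'E'
from wind import *
def turn(n,step,C,q,dr,big=0.75,vb=60,vs=20,gain=0.03,fn="turn.json",y=33.):
    L=json.load(open(fn)) if os.path.exists(fn) else []
    for i in range(n):
        for k,(d,v) in enumerate([(step*big,vb),(step*(1-big),vs)]):
            q+=d;u=np.array([np.sin(q),np.cos(q)]);t=np.array([np.cos(q),-np.sin(q)])
            p=np.array(C)+(65+dr)*u
            bot.servo_line(np.array([p[0],y,p[1]]),speed=v)
        f,x,_=avg(bot,4,0.015);f=f-TARE;F=f[[0,2]];fr=F@u;ft=F@t
        a=np.arctan2(x[0]-C[0],x[2]-C[1])
        L.append(dict(q=q,step=step,f=list(f),x=list(x),dr=dr))
        print("q%.2f dq%.3f ft %.1f fr %.1f fy %.1f dr %.2f rm %.1f"%(q,(a-q+np.pi)%(2*np.pi)-np.pi,ft,fr,f[1],dr,np.hypot(x[0]-C[0],x[2]-C[1])))
        dr+=float(np.clip(gain*fr,-.6,.6))
        if np.linalg.norm(f)>45: print("ABORT");break
    json.dump(L,open(fn,"w"));print("clock",bot.read_state()["clock"],"q",q,"dr",dr);return q,dr
E
python3 - <<'E'
from turn import *
turn(6,-0.26,(595.2,173.6),0.93,0.2)
E
```

```text
q0.67 dq0.010 ft 6.7 fr 6.1 fy -1.6 dr 0.20 rm 65.1
q0.41 dq0.007 ft 6.5 fr 2.9 fy -2.2 dr 0.38 rm 65.1
q0.15 dq0.006 ft 7.0 fr -0.4 fy -2.1 dr 0.47 rm 65.0
q-0.11 dq0.005 ft 6.8 fr -4.9 fy -2.4 dr 0.46 rm 65.0
q-0.37 dq0.007 ft 5.8 fr -7.8 fy -2.8 dr 0.31 rm 64.9
q-0.63 dq0.011 ft 4.8 fr -7.9 fy -2.9 dr 0.08 rm 64.8
clock 22.025 q -0.6299999999999999 dr -0.16106771322384555
```

Run:
```python
from wind import *
rows=[]
for l in json.load(open("log.json"))+[dict(d) for d in json.load(open("turn.json"))]:
    q=l["q"];u=np.array([np.sin(q),np.cos(q)]);f=np.array(l["f"]);fr=f[[0,2]]@u
    dr=l["dr"]; rows.append((u[0],u[1],-dr,fr))
A=np.array(rows)
for k in (5,10,20,30):
    s=np.linalg.lstsq(A[:,:2],A[:,3]/k-A[:,2],rcond=None)[0]; print(k,s,np.std(A[:,:2]@s+A[:,2]-A[:,3]/k)*k)
```

```text
5 [ 2.16 -0.31] 1.1593091497396848
10 [ 1.   -0.03] 1.5604643658983284
20 [0.42 0.11] 2.5654235323874994
30 [0.23 0.15] 3.653319270839405
```

Run:
```python
from turn import *
turn(18,-0.27,(597.4,173.3),-0.655,0.0,vb=80,big=.7,gain=0.05)
```

```text
q-0.93 dq0.013 ft 4.0 fr 16.5 fy -4.1 dr 0.00 rm 66.2
q-1.20 dq-0.002 ft 1.6 fr 11.3 fy -4.2 dr 0.60 rm 66.5
q-1.47 dq0.001 ft -1.7 fr 6.2 fy -3.8 dr 1.17 rm 66.7
q-1.74 dq0.005 ft -3.8 fr 4.7 fy -4.0 dr 1.47 rm 66.6
q-2.01 dq0.006 ft -3.3 fr 2.6 fy -4.7 dr 1.71 rm 66.4
q-2.28 dq-0.001 ft -6.5 fr -0.1 fy -4.2 dr 1.84 rm 66.2
q-2.55 dq-0.007 ft -5.1 fr -2.2 fy -4.6 dr 1.83 rm 65.8
q-2.82 dq-0.014 ft -4.9 fr -4.4 fy -4.1 dr 1.72 rm 65.4
q-3.09 dq-0.020 ft -2.2 fr -8.2 fy -4.3 dr 1.50 rm 65.0
q-3.36 dq-0.021 ft -0.4 fr -13.1 fy -4.2 dr 1.09 rm 64.6
q-3.63 dq-0.013 ft 1.1 fr -17.3 fy -4.4 dr 0.49 rm 64.2
q-3.90 dq0.003 ft 2.6 fr -17.2 fy -4.6 dr -0.11 rm 63.9
q-4.17 dq0.016 ft 3.4 fr -11.8 fy -4.3 dr -0.71 rm 63.6
q-4.44 dq0.011 ft 4.8 fr -4.7 fy -4.2 dr -1.30 rm 63.3
q-4.71 dq0.003 ft 6.6 fr -2.3 fy -4.0 dr -1.54 rm 63.3
q-4.98 dq-0.004 ft 5.1 fr -2.9 fy -3.5 dr -1.65 rm 63.4
q-5.25 dq-0.002 ft 6.5 fr -0.0 fy -3.8 dr -1.80 rm 63.6
q-5.52 dq0.006 ft 7.0 fr 3.3 fy -3.6 dr -1.80 rm 63.9
clock 36.1667 q -5.515000000000003 dr -1.6387405783019129
```

Run:
```python
from wind import *
from scipy.optimize import least_squares
L=json.load(open("turn.json"))
X=np.array([l["x"] for l in L])[:,[0,2]];F=np.array([l["f"] for l in L])[:,[0,2]]
def res(p,ret=False):
    c=p[:2];d=X-c;r=np.hypot(*d.T);u=d/r[:,None];fr=(F*u).sum(1)
    return r-65+fr*p[2]*(-1)   # tool pushed outward => inside?
for s in (1,):
    o=least_squares(res,[595.5,173.5,0.0]);print(o.x,np.std(o.fun),o.fun)
    o=least_squares(lambda p:res([*p,0]),[595.5,173.5]);print(o.x,np.std(o.fun))
print(X[-1])
```

```text
[595.64 173.54  -0.02] 0.008672541034920383 [-0.    0.01  0.    0.    0.    0.   -0.02  0.01 -0.01 -0.   -0.    0.01
  0.01  0.01 -0.   -0.   -0.02 -0.01 -0.    0.    0.   -0.01  0.01  0.01]
[595.74 173.44] 0.11366321265077205
[642.06 218.95]
```

```bash
cat > st.py <<'E'
from wind import *
C=np.array([595.64,173.54])
def go(q,v):
    p=C+65*np.array([np.sin(q),np.cos(q)]);bot.servo_line(np.array([p[0],33.,p[1]]),speed=v)
def meas(n=4):
    f,x,_=avg(bot,n,0.015);f=f-TARE
    d=x[[0,2]]-C;a=np.arctan2(*d);u=d/np.hypot(*d);t=np.array([u[1],-u[0]]);F=f[[0,2]]
    return a,F@t,F@u,f[1]
def station(q,step,k=3,log="st.json",slow=.1,vs=10):
    for i in range(k): q+=step/k;go(q,80)
    q+=slow;go(q,vs);A=meas();q-=slow;go(q,vs);B=meas()
    L=json.load(open(log)) if os.path.exists(log) else []
    L.append([*A,*B]);json.dump(L,open(log,"w"))
    print("q%.2f"%q,"fwd a%.3f ft %.2f fr %.1f fy %.1f"%A,"| back a%.3f ft %.2f fr %.1f fy %.1f"%B,"mean %.2f half %.2f"%((A[1]+B[1])/2,(B[1]-A[1])/2),bot.read_state()["clock"])
    return q
E
python3 - <<'E'
from st import *
q=station(.80,.3,1)
q=station(q,.9)
E
```

```text
q1.10 fwd a1.201 ft 1.91 fr 0.2 fy -3.7 | back a1.111 ft 10.71 fr 3.0 fy -3.5 mean 6.31 half 4.40 38.3
q2.00 fwd a2.095 ft -5.79 fr -0.1 fy -3.4 | back a2.003 ft 7.96 fr 2.1 fy -3.6 mean 1.08 half 6.87 41.2083
```

Run:
```python
from st import *
q=2.0
for i in range(3): q=station(q,.95)
```

```text
q2.95 fwd a3.031 ft -9.63 fr 10.5 fy -4.0 | back a2.947 ft 0.05 fr 3.9 fy -4.7 mean -4.79 half 4.84 44.1667
q3.90 fwd a-2.289 ft -10.00 fr 2.8 fy -4.8 | back a-2.383 ft -1.76 fr 3.1 fy -4.7 mean -5.88 half 4.12 47.125
q4.85 fwd a-1.340 ft -7.46 fr -3.1 fy -5.2 | back a-1.422 ft 1.56 fr 3.1 fy -4.9 mean -2.95 half 4.51 50.0833
```

Run:
```python
from st import *
from scipy.optimize import least_squares
L=np.array(json.load(open("st.json")))
a=(L[:,0]+L[:,4])/2; m=(L[:,1]+L[:,5])/2
for b in (np.zeros(2),TARE[[0,2]]):
    mm=m+np.cos(a)*b[0]-np.sin(a)*b[1]
    s=np.linalg.lstsq(np.c_[np.sin(a),np.cos(a)],mm,rcond=None)[0];print("means W",np.hypot(*s),"phi",np.arctan2(s[1],s[0]),np.pi-np.arctan2(s[1],s[0]))
    Q=[];Y=[];S=[]
    for r in L:
        for k,sg in((0,-1),(4,1)):
            Q.append(r[k]);Y.append(r[k+1]+np.cos(r[k])*b[0]-np.sin(r[k])*b[1]);S.append(sg)
    Q,Y,S=map(np.array,(Q,Y,S))
    # all points, resistive only (|ft|>5)
    sel=abs(Y)>5
    o=least_squares(lambda p:(S*p[0]+p[1]*np.sin(Q+p[2])-Y)[sel],[6,5,.9]);print("resist",o.x,np.pi-o.x[2],o.fun)
T=json.load(open("turn.json"));X=np.array([t["x"] for t in T])[:,[0,2]]-C;F=np.array([t["f"] for t in T])
q=np.arctan2(*X.T);ft=F[:,0]*np.cos(q)-F[:,2]*np.sin(q)
s=np.linalg.lstsq(np.c_[np.sin(q),np.cos(q),np.ones_like(q)],ft,rcond=None)[0];print("turn",np.hypot(*s[:2]),s[2],np.pi-np.arctan2(s[1],s[0]))
print(np.array([t["x"][1] for t in T]),np.c_[q,ft].T)
```

```text
means W 6.59138686362636 phi 0.9210765149400921 2.220516138649701
resist [6.46 4.11 0.91] 2.2316921455985677 [-0.54 -0.11 -0.56  0.22 -0.5  -0.71]
means W 6.25729468593527 phi 0.9306529671665539 2.2109396864232393
resist [6.46 3.78 0.92] 2.216824946099269 [-0.54 -0.11 -0.56  0.22 -0.5  -0.71]
turn 6.068168894048171 1.8529161873592868 2.2325633283607638
[32.98 32.96 32.96 32.95 32.95 32.96 32.93 32.95 32.95 32.95 32.95 32.96
 32.97 32.98 32.99 32.99 33.01 33.03 33.01 33.02 33.   33.   32.99 32.98] [[ 0.67  0.41  0.15 -0.11 -0.37 -0.62 -0.9  -1.19 -1.47 -1.74 -2.01 -2.3
  -2.58 -2.86 -3.13  2.88  2.62  2.37  2.12  1.86  1.58  1.32  1.05  0.8 ]
 [ 6.65  6.51  6.96  6.79  5.76  4.87  3.58  1.53 -1.71 -3.83 -3.23 -6.46
  -5.13 -5.03 -2.55 -1.03  0.48  2.31  3.48  4.79  6.57  5.15  6.55  6.86]]
```

All three estimates agree that the heavy side is down at q ≈ 2.22. Next I'll go there and check the force balance on the spot.

Run:
```python
from st import *
q=4.85
for k in range(9): q-=2.78/9;go(q,80)
q=2.07
print(meas(2))
go(2.32,15);A=meas(5);print("fwd",A)
go(2.12,15);B=meas(5);print("back",B)
go(2.22,15);print("now",meas(4),bot.read_state()["clock"])
```

```text
(np.float64(2.0557431373392085), np.float64(-4.778668216340385), np.float64(1.1712272450244092), np.float64(-3.984476555029537))
fwd (np.float64(2.3059491849763076), np.float64(-5.739485140611813), np.float64(2.490649911688001), np.float64(-4.101734764602552))
back (np.float64(2.118485394010544), np.float64(5.0815607099290165), np.float64(2.2359743397370986), np.float64(-4.588430321388171))
now (np.float64(2.1940434169324994), np.float64(-4.33901066835866), np.float64(1.8120146756573212), np.float64(-4.2131015335646245)) 56.7833
```

Run:
```python
from st import *
print(meas(3));bot.dwell(.3);print(meas(3))
for n in("side","top"):
    c=bot.read_camera(n); cv2.imwrite(f"pics/{n}9.png",c["image"])
    P=cloud(c).reshape(-1,3);im=c["image"].reshape(-1,3).astype(int)
    for nm,x,y,zb in [("can",477.5,-235,20),("row2",469,-305,20)]:
        k=(np.hypot(P[:,0]-x,P[:,1]-y)<25)&(P[:,2]>zb+70)&(im.sum(1)<120);print(nm,P[k].mean(0))
s=bot.read_state();print(s["clock"],s["grip_width"],s["qvel"])
```

```text
(np.float64(2.1941339657619574), np.float64(-3.8714218011099173), np.float64(1.337337763196526), np.float64(-3.5993437880831585))
(np.float64(2.193787957749472), np.float64(-3.6077145399885793), np.float64(1.3844915906495117), np.float64(-3.9435646218108342))
can [ 478.   -233.01  119.74]
row2 [ 469.87 -302.42  119.94]
can [ 477.79 -237.53  119.66]
row2 [ 469.71 -306.4   120.1 ]
57.2833 22.86558028834451 [-0.  0.  0. -0. -0. -0.]
```

View pics/side9.png

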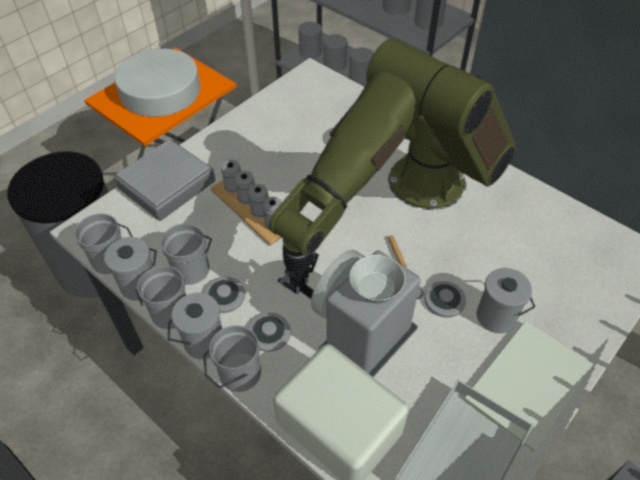

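The jaws still hold the grip at (297,285), the canister stands in the row at (273,205), and nothing else has moved. The wheel is still, so I'm handing the job in.

```bash
python3 -c "
from rig import bot
print(bot.finish_job())"
```

```text
the job is handed in; nothing more can be done
None
```

I stood the canister on the free end of the board and turned the wheel until its heavy side pointed down, as far as I could feel it. I handed the job in at about 57 s, still holding the grip with the wheel still.

- **Canister:** the last pictures show it upright, in line with the other three and about 70 mm centre to centre from its neighbour. The two cameras disagree by about 4 mm in absolute y, but they agree on the spacing.
- **Winding:** I turned the wheel about one and a quarter times backward and about two thirds forward, with forward/back force readings at five positions. Three ways of fitting the forces put "weight down" at a wheel angle of 2.21 to 2.23 rad.
- **Final position:** the wheel was at 2.194 rad and did not move over 0.3 s. Nothing else was seen to have moved.

**Checks that disagreed:**
- The final forward/back check at that spot was nearly balanced, at -5.7 and +5.1 N. Taken alone, it would put "weight down" nearer 2.15 rad.
- The force readings had to be taken at standstill. Where the weight helped the motion, they fell 2 to 3 N short of full friction. The fitted pull of the weight therefore ranged from 3.8 to 6.6 N, against the expected 5 N.
- The force zero is only good to a few tenths of a newton, so I would put the final angle at about ±0.1 rad.

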